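# Ratchet-clamp a circuit board

## Robot

A 6-joint arm with a two-finger parallel gripper is mounted at the origin on the work surface. World frame = base frame: x ahead of the robot, y to its left, z up, the work surface at z = 0. Lengths are in m, angles in rad, forces in N, time in s.
With the tool pointing down it reaches from about 0.35 to 0.975 m from the base axis. Payload 4.9 kg.
Tool frame: the origin (TCP) lies at the very end of the fingers, on their centre line; the grasp point (between the pads) lies ctrl.grip_point_offset behind it (ctrl.grip_point_offset is the distance from the TCP to the grasp point, in m); z points along the fingers, y is the direction in which the jaws open and shut (so a half turn about z gives the same grasp; the last joint's range is limited). The gripper opens to 85 mm and grips with 20 to 120 N. Pads are 22 mm wide; open, the fingers measure 114 mm over their backs; the gripper's body (76 mm by 85 mm) begins 54 mm behind the grasp point. The pads swing forward as they close: fully open they stand 13 mm farther back than shut.
Start: joints at [1.18, 0.053, 1.613, -0, 1.476, -0.119], TCP at [0.168, 0.602, 0.231] pointing down, gripper open.
Joint ranges: [-3.01, 3.01], [-1.01, 2.22], [0.06, 2.58], [-1.02, 4.17], [0.09, 2.62], [-3.14, 3.14]. Speed limits (rad/s): [2.57, 2.57, 3.14, 3.14, 3.14, 3.14].

## Interface

Orientations are given as a rotation vector (axis times angle).
In Python, from station import ctrl gives the robot as it stands. The module is installed in compiled form; this text tells all that it offers.
- The arm moves only by the shell command python3 -m creep 'ROWS' [FORCE]. ROWS is JSON, a list of rows, each a list of 5 numbers: the closure in counts, from 0 (fully open) to 255 (shut), then the shift along the tool's x, y, z in mm, then the turn about the tool's z in rad. A call has 1 to 12 rows; each row is the pose to reach, as a shift and turn from the pose commanded when the call began, along the tool's axes at that moment; what a row does not reach only later rows make up. A row lasts 1/12 s, in which the tool goes at most 41.7 mm and 7.16 degrees, less where a joint would pass 70% of its speed; a pose out of reach is approached as far as the arm can. A call with a gripper value outside its range is refused whole. The fingers move at their own pace and stop on an object; FORCE is the grip in N (left out, the last holds). Time passes only in rows, so rows that repeat a pose let the fingers close. It gives the time, the measured TCP pose, the force and the opening at its end, in the units of the state.
- ctrl.get_obs(): the state, without advancing time (a new reading comes with each control period).
- ctrl.get_image(name): name is "side" or "top"; returns the picture (384x512x3 uint8, red, green, blue); there is no depth.
- ctrl.calibration(name): a dict with "fx", "fy", "cx", "cy" (pixels), "k1" (the pictures are not rectified: a ray, as slopes to the right and down, at radius r is drawn at 1 + k1 r^2 times it, then the intrinsics apply), "R" (3x3) and "t" (3): a world point X has camera coordinates R X + t. Camera axes: x right, y down, z forward; pixel columns grow to the right and rows downward; lengths in m; the calibration is good to about 2 mm. A picture is of the moment at which its call begins. calibration takes no time and is no camera call.
- ctrl.finish_job(): hands the job in, once; it reports no verdict.
Trained networks look in the newest picture that a camera, given by its name, has taken for a name from the list of things; names that differ only in an ending like _2 or _b are one class to them, and where a whole thing is asked for, a point or a joint stands for the part that bears it (a point fixed in the world has none). Each returns a list of dicts, best first, with "conf" (0 to 1); they miss things now and then, are a little off and sometimes report something else, mostly with a low value. They report only what shows in the picture. A call takes as long as a camera call. They do not tell look-alikes from the thing itself.
- ctrl.boxes_of(camera, label): "rect" ([left, top, width, height] in pixels, round what is visible of it).
- ctrl.outline_of(camera, label): "mask" (384x512 bool, what is visible of it) and "rect" ([left, top, width, height] in pixels, round what is visible of it).
The state is a dict: "t": time; "q": joint angles; "dq": joint speeds; "effort": joint torques, N m; "tool_pos": TCP position; "tool_rot": TCP orientation; "contact_force": force on the tool from outside, world axes, zero at the start; "wrist_torque": the same for the moment, N m; "opening": finger opening in m.
Only numpy, scipy, OpenCV 4.12 (cv2) and the standard library are available. Lean on these libraries where they do the work, as an engineer would, in place of code of your own. Each camera call takes 0.05 s, during which the arm holds its last target. There are 200 camera calls.

## Task

Clamp the circuit board in the bench clamp by its black handle alone. The handle has a freewheel inside: it spins loose one way and grips and drives the jaw the other, and nobody knows which way this one is set, which turning it both ways will tell; ratchet the jaw up until the board sits square and snug between pad and stop, firmly held but not squeezed hard, and let go. Do not touch the jaw or the board, and leave the other things on the bench where they are.

Things in the scene. Friction and masses are not known exactly. Their poses are not given: they have to be found in the camera images.
- clamp: the clamp, fixed to the bench: aluminium plate 130 x 265 x 12 mm, grey gear housing (76 x 76 mm, its steel collar's top 64 mm above the bench). Origin on the bench under the handle's axis, z up. The jaw slides along +y, away from the housing, to an upright aluminium stop bar (118 mm long, top 45 mm above the bench), locked anew each time with its inner face somewhere at y = 168 to 186 mm.
- handle_grip (a point): centre of the handle's bar, on its vertical turning axis, 105 mm above the bench. The bar is black plastic, 76 mm long (this point's x), 14 mm wide (y), 30 mm tall (90 to 120 mm above the bench), with flat sides; under it are a 22 mm round stem and free space down to the housing's collar at 64 mm.
- handle (a joint): turn of the handle about the upward axis, rad, + anticlockwise from above, endless. The loose way: light clicks every 0.31 rad (up to 0.1 N m), jaw still. The other way: after up to 0.31 rad of play it drives the jaw 8 mm per rad towards the stop, at under 0.1 N m running free plus 0.008 N m per N of squeeze on the board. Which way grips differs each time and cannot be seen.
- jaw: the sliding jaw, a dark steel block 70 x 15 x 30 mm (clamp x, y, z); origin at the centre of its underside, axes as the clamp's. On its stop side a black rubber pad, 74 mm wide, its face 13.5 mm in +y from the origin, sprung at 6 N per mm over 6.5 mm. A good squeeze is 8 to 30 N; when the handle is let go the jaw's drag keeps up to 12 N of it. Its origin travels from y = 52 to 102 mm.
- board: the circuit board in its grey carrier frame, loose on two rails (30 mm above the bench) between pad and stop: 110 mm (x) by 80 mm (y) by 6 mm, 0.12 kg; origin at the centre of its underside, axes as the clamp's at yaw 0. It starts some way short of the stop and slightly askew; the pad can push it along.
- reel: a bystander: steel wire reel, 48 mm across, 32 mm tall, standing; origin under its centre
- driver: a bystander: screwdriver 170 mm long, lying
- parts_tray: a bystander: teal tray of small components, 110 x 80 x 30 mm; origin under its centre
Mind the look-alikes: they are no part of the job. Several things have the shape of the board; the one meant has the colours described above.

How it is judged:
By the outcome, as a careful person would: the job done as asked, in the order asked, and still so for the second after the job is handed in, with the robot touching nothing.
It also fails if it takes over 67 s, if anything falls off the work surface, if the arm or the gripper's body presses on something with over 40 N, if the wrist force passes 120 N, or if a joint passes its speed limit or range.

## Working session

There is one attempt and no reset: what is moved stays moved. The work goes in short steps, Python scripts to look and compute and a shell command to move; the robot and the scene stay as the last step left them, time stands still between calls to the robot, and variables do not carry over. Pictures are saved under pics/ and viewed, about 8 in all and at most 12, crops included, and the job is handed in when it is done.

```bash
mkdir -p pics; cat > h.py <<'E'
import numpy as np,cv2
from station import ctrl
def ray(cam,u,v):
    c=ctrl.calibration(cam);K=np.array([[c['fx'],0,c['cx']],[0,c['fy'],c['cy']],[0,0,1.]])
    p=cv2.undistortPoints(np.array([[[u,v]]],float),K,np.array([c['k1'],0,0,0.]))[0,0]
    R=np.array(c['R']);t=np.array(c['t']);return -R.T@t,R.T@np.array([p[0],p[1],1])
def atz(cam,u,v,z):
    o,d=ray(cam,u,v);return o+d*(z-o[2])/d[2]
def proj(cam,X):
    c=ctrl.calibration(cam);X=np.atleast_2d(X);Y=X@np.array(c['R']).T+np.array(c['t']);p=Y[:,:2]/Y[:,2:]
    p=p*(1+c['k1']*(p**2).sum(1,keepdims=True));return p*[c['fx'],c['fy']]+[c['cx'],c['cy']]
def save(cam,name,crop=None,s=1):
    im=ctrl.get_image(cam)[:,:,::-1]
    if crop: x,y,w,h=crop; im=im[y:y+h,x:x+w]
    cv2.imwrite('pics/'+name,cv2.resize(im,None,fx=s,fy=s,interpolation=cv2.INTER_CUBIC))
E
python3 - <<'E'
from h import *
print(ctrl.get_obs(),ctrl.grip_point_offset)
save('top','t0.png',s=1.5);save('side','s0.png',s=1.5)
for c in('top','side'):
    print(c,ctrl.calibration(c))
    for n in('handle_grip','clamp','jaw','board'):
        for d in ctrl.boxes_of(c,n)[:4]:print(c,n,np.round(d['rect'],1),round(d['conf'],2))
E
```

```text
{'t': 0.0, 'q': array([ 1.18002005e+00,  5.33647108e-02,  1.61431870e+00,  1.09160819e-06,
        1.47603146e+00, -1.18987831e-01]), 'dq': array([ 0.00096524, -0.00017236, -0.00016338,  0.00030027,  0.00043059,
        0.00027719]), 'effort': array([-2.16431697e-03, -3.93698859e+01, -3.70167696e+01, -2.57779102e-04,
        7.29837062e-03,  5.93816569e-07]), 'tool_pos': array([0.16752969, 0.60146169, 0.23004342]), 'tool_rot': array([-0.42553879, -3.11209615,  0.0032249 ]), 'contact_force': array([ 0.50264222, -0.28559108,  0.21636287]), 'wrist_torque': array([-0.00370832,  0.00404511,  0.04736948]), 'opening': 0.08551986493458287} 0.0187
top {'fx': 464.5729168169875, 'fy': 464.5729168169875, 'cx': 259.3490070026758, 'cy': 188.95484806561188, 'k1': 0.00470474086757482, 'R': array([[-8.65570090e-03, -9.99962361e-01,  5.95952353e-04],
       [-9.79008958e-01,  8.35295980e-03, -2.03645988e-01],
       [ 2.03633345e-01, -2.34614146e-03, -9.79044410e-01]]), 't': array([-0.01658403,  0.56366385,  1.15051582])}
top clamp [222.5 174.6 100.8  56. ] 0.95
top jaw [275.1 187.7   8.5  24.9] 0.5
top board [164.4 234.9  48.9  43.9] 0.98
top board [234.4 182.4  40.5  40.3] 0.7
top board [220.1 119.5  43.9  36.3] 0.6
side {'fx': 370.86454514363305, 'fy': 370.86454514363305, 'cx': 253.51903531175034, 'cy': 194.04907963136583, 'k1': 0.018002510731680223, 'R': array([[-0.78168379, -0.62362646,  0.0077772 ],
       [-0.48221714,  0.59643229, -0.64166593],
       [ 0.39552128, -0.50533015, -0.76694482]]), 't': array([0.40156705, 0.33157221, 0.83964342])}
side handle_grip [262.4 163.5  22.6  18.4] 0.74
side clamp [212.4 161.5  84.   91.5] 0.66
side jaw [250.3 190.3  24.4  16.2] 0.83
side board [175.6 178.9  41.   28.5] 0.87
side board [226.4 267.8  43.   50. ] 0.62
side board [262.3 161.4  24.9  19.2] 0.48
```

View pics/t0.png

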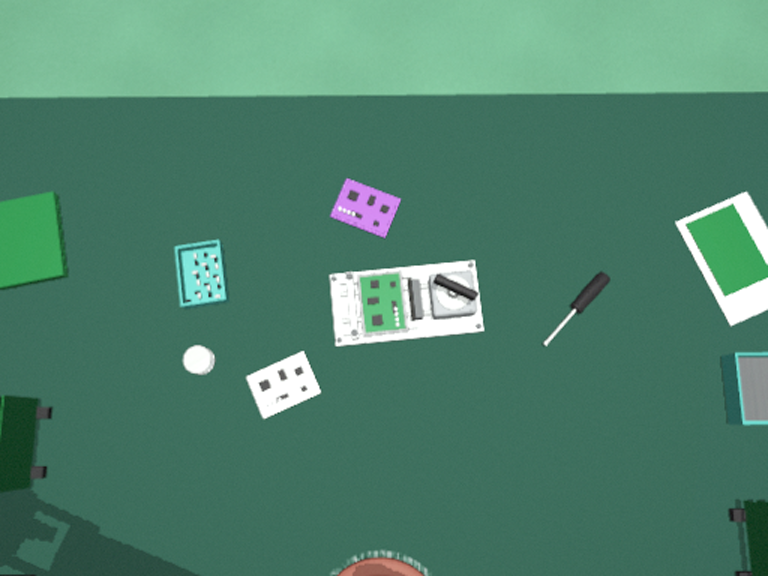

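View pics/s0.png

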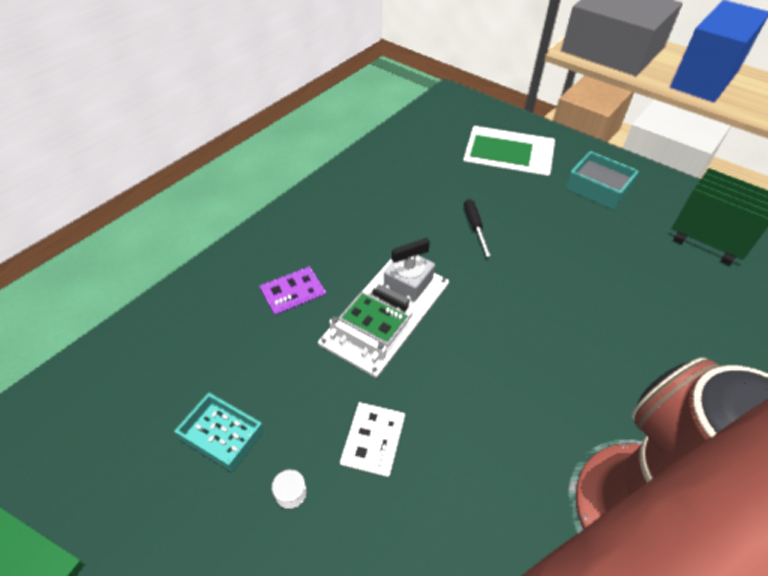

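The top view shows the clamp with the stop to the left (world +y). The handle bar is at about (303,191) in raw pixels, the jaw at (279,200) and the green board at (254,202). The purple and white boards are look-alikes. Next I'll measure the handle and clamp.

```bash
cat > meas.py <<'E'
from h import *
def handle(cam,guess,z=.12):
    im=ctrl.get_image(cam).astype(int)
    u,v=proj(cam,[guess])[0]
    m=(im.max(2)<60).astype(np.uint8)
    yy,xx=np.mgrid[:384,:512];m[(np.hypot(xx-u,yy-v)>24)]=0
    n,l,s,c=cv2.connectedComponentsWithStats(m)
    i=1+np.argmin(np.hypot(*(c[1:]-[u,v]).T)/(s[1:,4]>25))
    pts=np.argwhere(l==i)[:,::-1]
    return pts,cv2.minAreaRect(pts.astype(np.float32))
E
python3 - <<'E'
from meas import *
g=atz('top',303.5,191.5,.12);print('guess',g)
for cam in('top','side'):
    p,r=handle(cam,g);print(cam,len(p),r)
    b=cv2.boxPoints(r);c=np.array(r[0]);
    print(' centre@.12/.105',atz(cam,*c,.12),atz(cam,*c,.105))
    w=np.array([atz(cam,*x,.12) for x in b]);print(w.round(4),np.linalg.norm(w[1]-w[0]),np.linalg.norm(w[2]-w[1]))
# two-view intersection of centroids
o1,d1=ray('top',*handle('top',g)[1][0]);o2,d2=ray('side',*handle('side',g)[1][0])
s=np.linalg.lstsq(np.c_[d1,-d2],o2-o1,rcond=None)[0];print('tri',o1+d1*s[0],o2+d2*s[1])
# plate corners in top
im=ctrl.get_image('top');m=((im.min(2)>110)&(im.max(2).astype(int)-im.min(2)<40)).astype(np.uint8)
x,y,w,h=[int(a) for a in ctrl.boxes_of('top','clamp')[0]['rect']];mm=np.zeros_like(m);mm[y-6:y+h+6,x-6:x+w+6]=m[y-6:y+h+6,x-6:x+w+6]
b=cv2.boxPoints(cv2.minAreaRect(np.argwhere(mm)[:,::-1].astype(np.float32)));print(b)
W=np.array([atz('top',*q,.012) for q in b]);print(W.round(4),np.linalg.norm(W[1]-W[0]),np.linalg.norm(W[2]-W[1]))
save('top','t1.png',(215,165,115,75),6);save('side','s1.png',(205,150,105,105),5.5)
E
```

```text
guess [ 0.54327806 -0.12993268  0.12      ]
top 56 ((302.2507019042969, 193.0297393798828), (28.15583038330078, 2.28865909576416), 25.201122283935547)
 centre@.12/.105 [ 0.53946477 -0.12675124  0.12      ] [ 0.5424356  -0.12819824  0.105     ]
[[ 0.5522 -0.0945  0.12  ]
 [ 0.5574 -0.097   0.12  ]
 [ 0.5268 -0.1589  0.12  ]
 [ 0.5216 -0.1563  0.12  ]] 0.005779365514533008 0.06904570799259029
side 198 ((273.2161865234375, 166.70269775390625), (8.234405517578125, 25.879558563232422), 72.89727020263672)
 centre@.12/.105 [ 0.53903849 -0.1170925   0.12      ] [ 0.54716314 -0.12923933  0.105     ]
[[ 0.5684 -0.094   0.12  ]
 [ 0.5327 -0.161   0.12  ]
 [ 0.5097 -0.1402  0.12  ]
 [ 0.5451 -0.0748  0.12  ]] 0.0758942903840312 0.031007794315941244
tri [ 0.54196291 -0.12796801  0.10738662] [ 0.54497866 -0.12651792  0.10784402]
[[218.21783 182.1782 ]
 [317.62378 172.23763]
 [322.47528 220.75249]
 [223.06934 230.69307]]
[[ 0.5928  0.0898  0.012 ]
 [ 0.6182 -0.1806  0.012 ]
 [ 0.4851 -0.189   0.012 ]
 [ 0.4608  0.0757  0.012 ]] 0.27158395759018555 0.1333712174486259
```

View pics/t1.png

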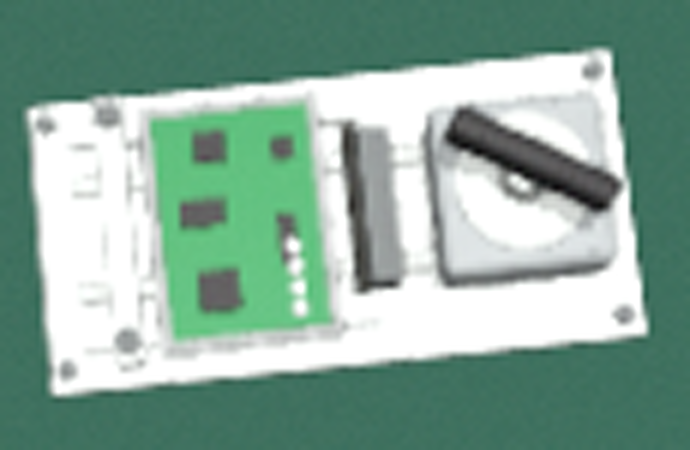

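The crop shows the bar running from about (291,185) to (317,198) raw, the plate corners, the jaw at raw x 274–282 and the board left of it with a gap. I'll fit the bar box to both views.

```bash
cat >> meas.py <<'E'
from scipy.optimize import minimize
def hull(cam,x,y,a,z0=.09,z1=.12):
    c,s=np.cos(a),np.sin(a)
    P=[[x+c*u-s*v,y+s*u+c*v,z] for u in(-.038,.038) for v in(-.007,.007) for z in(z0,z1)]
    return cv2.convexHull((proj(cam,P)*16).astype(np.float32))
def mask(cam,guess,thr=85):
    im=ctrl.get_image(cam).astype(int);u,v=proj(cam,[guess])[0]
    m=(im.max(2)<thr)&(im.max(2)-im.min(2)<25);yy,xx=np.mgrid[:384,:512];m[np.hypot(xx-u,yy-v)>22]=0
    n,l,s,c=cv2.connectedComponentsWithStats(m.astype(np.uint8))
    i=1+np.argmax(s[1:,4]);return l==i
def fit(guess,a0,cams=('top','side')):
    M={c:mask(c,guess) for c in cams}
    def cost(p,cs=cams):
        e=0
        for c in cs:
            h=np.zeros((384*4,512*4),np.uint8);cv2.fillConvexPoly(h,(hull(c,*p)/4+1.5).astype(np.int32),1)
            h=cv2.resize(h.astype(np.float32),(512,384),interpolation=cv2.INTER_AREA);e+=np.abs(h-M[c]).sum()/M[c].sum()
        return e
    out=[]
    for cs in [cams]+[(c,) for c in cams]:
        r=minimize(cost,[guess[0],guess[1],a0],args=(cs,),method='Nelder-Mead',options=dict(initial_simplex=[[guess[0]+dx,guess[1]+dy,a0+da] for dx,dy,da in((0,0,0),(.008,0,0),(0,.008,0),(0,0,.2))]))
        out.append((cs,r.x.round(4),round(r.fun,3)))
    return out
E
python3 - <<'E'
from meas import *
a0=np.arctan2(-.062,-.03)
for o in fit([.545,-.13,.105],a0):print(o)
q=np.array([[28,105],[608,48],[648,333],[52,395]])/6+[215,165]
W=np.array([atz('top',*p,.012) for p in q])[:,:2];print(W.round(4),[np.linalg.norm(W[i]-W[i-1]).round(4) for i in range(4)])
ex=(W[0]+W[1]-W[2]-W[3]);ey=W[0]+W[3]-W[1]-W[2];print('ex ang',np.arctan2(ex[1],ex[0]),'ey-90',np.arctan2(-ey[0],ey[1]),W.mean(0))
E
```

```text
(('top', 'side'), array([ 0.5455, -0.1285, -1.9601]), np.float64(2.238))
(('top',), array([ 0.5416, -0.1263, -1.9237]), np.float64(1.935))
(('side',), array([ 0.5467, -0.1294, -1.9876]), np.float64(0.258))
[[ 0.5919  0.0858]
 [ 0.6161 -0.177 ]
 [ 0.4858 -0.1904]
 [ 0.4604  0.0741]] [np.float64(0.132), np.float64(0.264), np.float64(0.131), np.float64(0.2657)]
ex ang 0.09574784363749031 ey-90 0.09375972619273262 [ 0.53853578 -0.05187422]
```

View pics/s1.png

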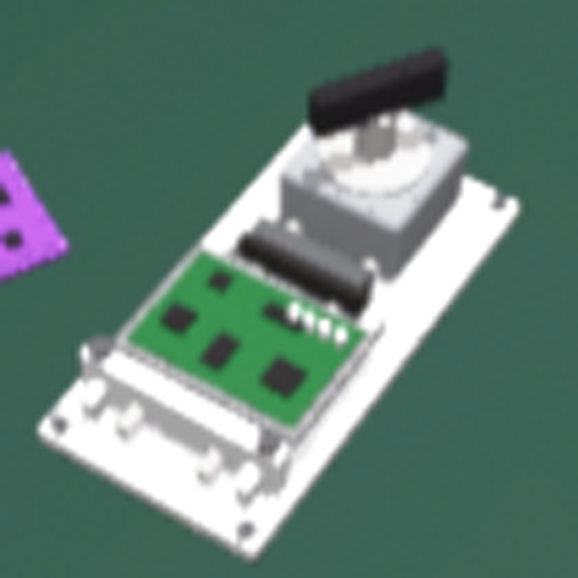

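The two views and the plate centreline agree on the handle axis: (0.546, -0.129), bar direction about 1.16 rad. That needs a tool turn of +1.71 and shifts of x -561 and y -602 mm.

```bash
python3 -m creep '[[0,-28,-30,0,0],[0,-56,-60,0,0],[0,-84,-90,0,0],[0,-112,-120,0,0],[0,-140,-150,0,0],[0,-168,-180,0,0],[0,-196,-210,0,0],[0,-224,-240,0,0],[0,-252,-270,0,0],[0,-280,-300,0,0],[0,-280,-300,0,0],[0,-280,-300,0,0]]'; python3 -m creep '[[0,-28,-30,0,0],[0,-56,-60,0,0],[0,-84,-90,0,0],[0,-112,-120,0,0],[0,-140,-150,0,0],[0,-168,-180,0,0],[0,-196,-210,0,0],[0,-224,-240,0,0],[0,-252,-270,0,0],[0,-281,-302,0,0],[0,-281,-302,0,0],[0,-281,-302,0,0]]'
```

```text
t: 2.0
tool_pos: [0.3579, 0.2363, 0.2316]
tool_rot: [0.434, 3.111, 0.001]
contact_force: [-0.4, -0.3, -0.4]
opening: 0.0853
t: 3.0
tool_pos: [0.5475, -0.1285, 0.2306]
tool_rot: [-0.426, -3.111, -0.001]
contact_force: [0.4, 0.5, -0.3]
opening: 0.085
```

```bash
python3 -m creep '[[0,0,0,5,0.124],[0,0,0,10,0.248],[0,0,0,15,0.372],[0,0,0,20,0.496],[0,0,0,25,0.62],[0,0,0,30,0.744],[0,0,0,35,0.868],[0,0,0,40,0.992],[0,0,0,45,1.116],[0,0,0,50,1.24],[0,0,0,55,1.364],[0,0,0,60,1.488]]'; python3 -m creep '[[0,0,0,10,0.111],[0,0,0,20,0.222],[0,0,0,20,0.222],[0,0,0,20,0.222]]'
python3 - <<'E'
from h import *
from scipy.spatial.transform import Rotation as R
o=ctrl.get_obs();m=R.from_rotvec(o['tool_rot']).as_matrix();print(o['q'].round(3),o['tool_pos'],'yaw x',np.arctan2(m[1,0],m[0,0]),m[:,2].round(3),o['wrist_torque'])
save('side','s2.png',(170,70,190,190),3.1)
E
```

```text
t: 4.0
tool_pos: [0.5466, -0.1256, 0.1712]
tool_rot: [-2.424, -1.998, -0.001]
contact_force: [1.0, -0.3, -0.0]
opening: 0.0855
t: 4.33
tool_pos: [0.5462, -0.1263, 0.1508]
tool_rot: [-2.622, -1.728, 0.001]
contact_force: [-0.4, 0.0, 0.1]
opening: 0.0856
[-0.36  -0.036  1.84   0.     1.34   0.045] [ 0.54616915 -0.126261    0.15083097] yaw x 1.1653065744794515 [-0.001  0.001 -1.   ] [-0.02797038 -0.01210039 -0.04201854]
```

View pics/s2.png

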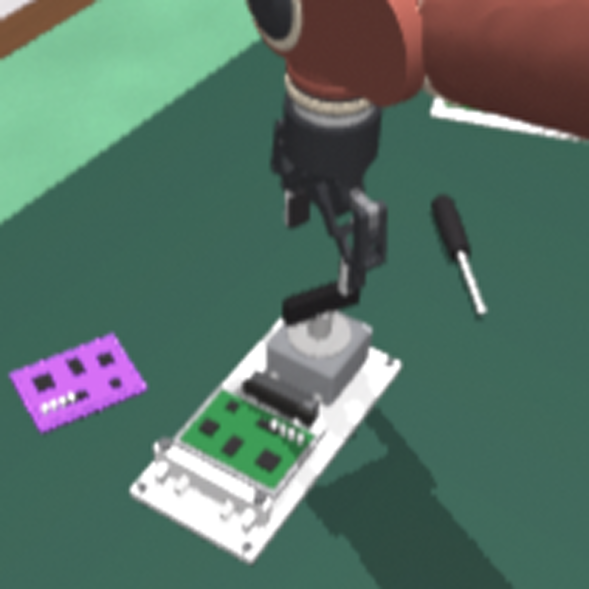

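The side view shows the open fingers straddling the bar, one on either side, with the bar parallel to the pads. I'll lower and close.

```bash
python3 -m creep '[[0,-2.5,1,13,0],[0,-2.5,1,26,0],[0,-2.5,1,39,0],[0,-2.5,1,52,0],[0,-2.5,1,65,0],[0,-2.5,1,65,0]]' 40; python3 -m creep '[[120,0,0,0,0],[180,0,0,0,0],[200,0,0,0,0],[220,0,0,0,0],[255,0,0,0,0],[255,0,0,0,0],[255,0,0,0,0],[255,0,0,0,0]]' 40
cat > st.py <<'E'
from h import *
from scipy.spatial.transform import Rotation as R
o=ctrl.get_obs();m=R.from_rotvec(o['tool_rot']).as_matrix()
print('t',round(o['t'],2),'q6',o['q'][5].round(3),o['tool_pos'].round(4),'yaw',np.arctan2(m[1,0],m[0,0]).round(3),'open',round(o['opening'],4),'Ftool',(m.T@o['contact_force']).round(1),'Mtool',(m.T@o['wrist_torque']).round(3))
E
python3 st.py
```

```text
t: 4.88
tool_pos: [0.5438, -0.1303, 0.0817]
tool_rot: [-2.623, -1.718, 0.007]
contact_force: [-1.0, 1.1, 0.4]
opening: 0.0854
t: 5.55
tool_pos: [0.5464, -0.1311, 0.0873]
tool_rot: [-2.628, -1.721, 0.001]
contact_force: [-3.6, 1.0, 5.7]
opening: 0.0194
t 5.55 q6 0.043 [ 0.5464 -0.1311  0.0873] yaw 1.16 open 0.0194 Ftool [-0.5 -3.7 -5.7] Mtool [ 0.744 -0.078  0.039]
```

```bash
python3 -m creep '[[255,0,0,0,0],[255,0,0,0,0],[255,0,0,0,0]]' 40; python3 st.py
```

```text
t: 5.8
tool_pos: [0.5464, -0.1311, 0.0874]
tool_rot: [-2.628, -1.721, 0.001]
contact_force: [-3.8, 0.5, 6.1]
opening: 0.019
t 5.8 q6 0.043 [ 0.5464 -0.1311  0.0874] yaw 1.16 open 0.019 Ftool [-1.1 -3.7 -6.1] Mtool [ 0.705 -0.031  0.016]
```

```bash
python3 - <<'E'
from h import *
save('side','s3.png',(215,95,110,110),5.4)
E
```

```text
(no output)
```

View pics/s3.png

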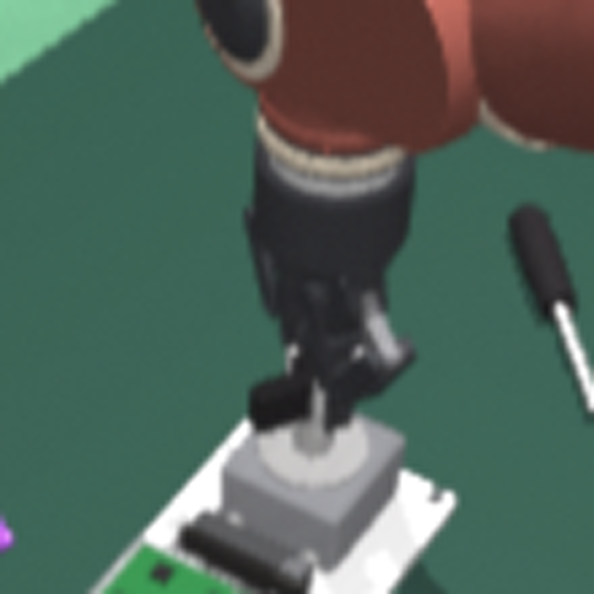

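The bar is held between the fingers. I'll test one way first: tool +1.0, which turns the handle clockwise.

```bash
python3 - <<'E'
from h import *
np.save('j0.npy',np.stack([ctrl.get_image('top'),ctrl.get_image('side')]))
E
python3 -m creep '[[255,0,0,0,0.1],[255,0,0,0,0.2],[255,0,0,0,0.3],[255,0,0,0,0.4],[255,0,0,0,0.5],[255,0,0,0,0.6]]'; python3 st.py; python3 -m creep '[[255,0,0,0,0.1],[255,0,0,0,0.2],[255,0,0,0,0.3],[255,0,0,0,0.4],[255,0,0,0,0.4]]';python3 st.py
python3 - <<'E'
from h import *
np.save('j1.npy',np.stack([ctrl.get_image('top'),ctrl.get_image('side')]))
a=np.load('j0.npy').astype(int);b=np.load('j1.npy').astype(int)
for k,(cam) in enumerate(('top','side')):
    d=np.abs(a[k]-b[k]).max(2);
    # jaw region
    ex=np.array([np.cos(.095),np.sin(.095)]);ey=np.array([-ex[1],ex[0]]);O=np.array([.546,-.129])
    P=[list(O+ex*x+ey*y)+[.03] for x in(-.037,.037) for y in(.042,.2)]
    h=np.zeros((384,512),np.uint8);cv2.fillConvexPoly(h,cv2.convexHull(proj(cam,P).astype(np.int32)),1)
    print(cam,(d*h>40).sum(),(d>40).sum())
out=np.hstack([cv2.resize(im[k][y:y+h,x:x+w].astype(np.uint8)[:,:,::-1],None,fx=4,fy=4,interpolation=cv2.INTER_CUBIC) for im in(a,b) for k,(x,y,w,h) in [(1,(205,160,100,100))]])
cv2.imwrite('pics/cmp1.png',out)
E
```

```text
t: 6.45
tool_pos: [0.5458, -0.1306, 0.0873]
tool_rot: [-3.02, -0.86, 0.003]
contact_force: [-6.0, 2.7, 7.3]
opening: 0.0192
t 6.45 q6 0.648 [ 0.5458 -0.1306  0.0873] yaw 0.555 open 0.0192 Ftool [-3.7 -5.4 -7.3] Mtool [ 1.033 -0.623 -0.084]
t: 6.87
tool_pos: [0.5457, -0.1302, 0.0873]
tool_rot: [-3.13, -0.246, 0.004]
contact_force: [-6.8, 4.1, 8.1]
opening: 0.0193
t 6.87 q6 1.046 [ 0.5457 -0.1302  0.0873] yaw 0.157 open 0.0193 Ftool [-6.1 -5.2 -8.1] Mtool [ 0.924 -0.991 -0.084]
top 1 157
side 0 312
```

View pics/cmp1.png

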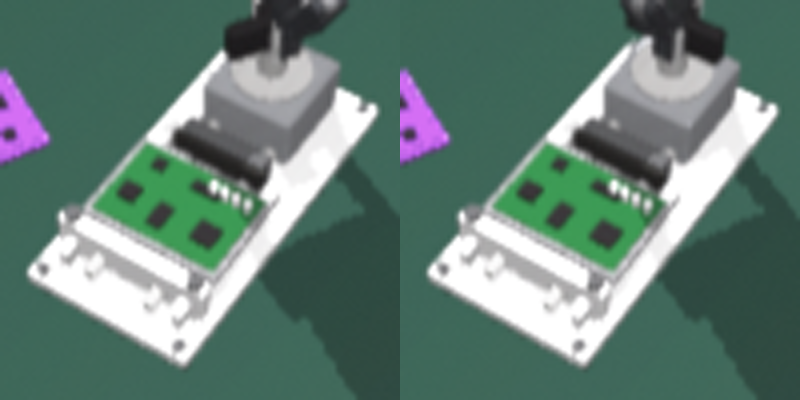

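Clockwise left the jaw still, with a steady 0.084 N m, so clockwise looks loose. Now I'll try the other way.

```bash
cat > jaw.py <<'E'
from h import *
import sys
# edge profiles along clamp +y: mean brightness over strips, jaw-pad & board in top camera
ex=np.array([np.cos(.095),np.sin(.095)]);ey=np.array([-ex[1],ex[0]]);O=np.array([.546,-.129])
a=np.load('j0.npy').astype(int)
b=np.stack([ctrl.get_image('top'),ctrl.get_image('side')]).astype(int)
for k,cam in enumerate(('top','side')):
    d=np.abs(a[k]-b[k]).max(2)
    P=[list(O+ex*x+ey*y)+[.03] for x in(-.037,.037) for y in(.042,.2)]
    h=np.zeros((384,512),np.uint8);cv2.fillConvexPoly(h,cv2.convexHull(proj(cam,P).astype(np.int32)),1)
    print(cam,'changed px in jaw/board zone',(d*h>40).sum())
E
python3 -m creep '[[255,0,0,0,-0.1],[255,0,0,0,-0.2],[255,0,0,0,-0.3],[255,0,0,0,-0.4],[255,0,0,0,-0.5],[255,0,0,0,-0.6],[255,0,0,0,-0.7]]'; python3 st.py; python3 -m creep '[[255,0,0,0,-0.1],[255,0,0,0,-0.2],[255,0,0,0,-0.3],[255,0,0,0,-0.4],[255,0,0,0,-0.5],[255,0,0,0,-0.5]]';python3 st.py;python3 jaw.py
```

```text
t: 7.55
tool_pos: [0.5461, -0.1309, 0.0873]
tool_rot: [-2.852, -1.316, 0.002]
contact_force: [-3.3, 1.9, 6.6]
opening: 0.0194
t 7.55 q6 0.338 [ 0.5461 -0.1309  0.0873] yaw 0.865 open 0.0194 Ftool [-0.7 -3.8 -6.6] Mtool [ 0.817 -0.356  0.05 ]
t: 8.05
tool_pos: [0.5467, -0.1312, 0.0874]
tool_rot: [2.441, 1.977, 0.0]
contact_force: [-3.5, 1.7, 5.1]
opening: 0.0191
t 8.05 q6 -0.159 [ 0.5467 -0.1312  0.0874] yaw 1.362 open 0.0191 Ftool [ 1.  -3.7 -5.1] Mtool [0.598 0.107 0.056]
top changed px in jaw/board zone 60
side changed px in jaw/board zone 110
```

Anticlockwise moves the jaw, so that is the gripping way. I'll keep driving in steps and average the torque at each.

```bash
cat > tq.py <<'E'
from h import *
from scipy.spatial.transform import Rotation as R
M=[];F=[]
for i in range(5):
    ctrl.get_image('side');o=ctrl.get_obs();m=R.from_rotvec(o['tool_rot']).as_matrix();M.append((m.T@o['wrist_torque'])[2]);F.append(m.T@o['contact_force'])
print('t',round(o['t'],2),'q6',o['q'][5].round(3),'yaw',np.arctan2(m[1,0],m[0,0]).round(3),'Mz',np.round(M,3),np.mean(M).round(3),'F',np.mean(F,0).round(1))
E
python3 -m creep '[[255,0,0,0,-0.1],[255,0,0,0,-0.2],[255,0,0,0,-0.3],[255,0,0,0,-0.4],[255,0,0,0,-0.4]]'; python3 tq.py
python3 -m creep '[[255,0,0,0,-0.1],[255,0,0,0,-0.2],[255,0,0,0,-0.3],[255,0,0,0,-0.4],[255,0,0,0,-0.4]]'; python3 tq.py
python3 - <<'E'
from h import *
t=ctrl.get_image('top');s=ctrl.get_image('side')
f=lambda im,x,y,w,h,k:cv2.resize(im[y:y+h,x:x+w,::-1],None,fx=k,fy=k,interpolation=cv2.INTER_CUBIC)
cv2.imwrite('pics/c2.png',np.hstack([f(t,215,165,80,80,5),f(s,210,175,80,80,5)]))
E
```

```text
t: 8.57
tool_pos: [0.5471, -0.1312, 0.0874]
tool_rot: [2.001, 2.42, 0.001]
contact_force: [-0.8, 1.4, 5.6]
opening: 0.0195
t 8.82 q6 -0.553 yaw 1.756 Mz [0.058 0.025 0.014 0.079 0.01 ] 0.037 F [ 1.8 -1.3 -5.6]
t: 9.23
tool_pos: [0.5476, -0.1311, 0.0874]
tool_rot: [1.483, 2.767, 0.002]
contact_force: [-0.0, 3.6, 5.9]
opening: 0.0191
t 9.48 q6 -0.951 yaw 2.154 Mz [ 0.018 -0.016 -0.033 -0.002  0.033] -0.0 F [ 1.8  2.  -5.4]
```

View pics/c2.png

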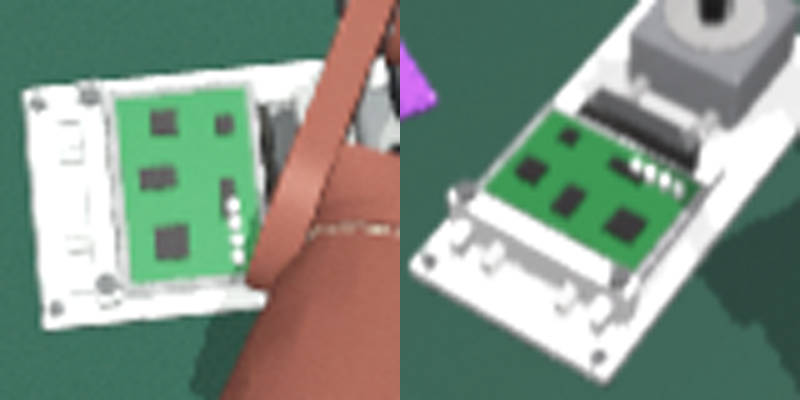

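The pad has just about reached the board's near edge. The board is still slightly askew, with a gap at the stop. I'll continue in smaller steps.

```bash
for i in 1; do python3 -m creep '[[255,0,0,0,-0.1],[255,0,0,0,-0.2],[255,0,0,0,-0.3],[255,0,0,0,-0.4]]'|tail -1; python3 tq.py; done
python3 -m creep '[[255,0,0,0,-0.1],[255,0,0,0,-0.2],[255,0,0,0,-0.3]]'|tail -1; python3 tq.py
python3 - <<'E'
from h import *
t=ctrl.get_image('top');s=ctrl.get_image('side')
np.save('j2.npy',np.stack([t,s]))
f=lambda im,x,y,w,h,k:cv2.resize(im[y:y+h,x:x+w,::-1],None,fx=k,fy=k,interpolation=cv2.INTER_CUBIC)
cv2.imwrite('pics/c3.png',np.hstack([f(t,215,165,80,80,5),f(s,210,175,80,80,5)]))
E
```

```text
opening: 0.0191
t 10.17 q6 -1.35 yaw 2.553 Mz [ 0.003 -0.033 -0.06  -0.026 -0.032] -0.029 F [ 0.3  4.9 -5.1]
opening: 0.0194
t 10.67 q6 -1.65 yaw 2.853 Mz [0.136 0.077 0.11  0.14  0.145] 0.121 F [-1.4  6.1 -5. ]
```

View pics/c3.png

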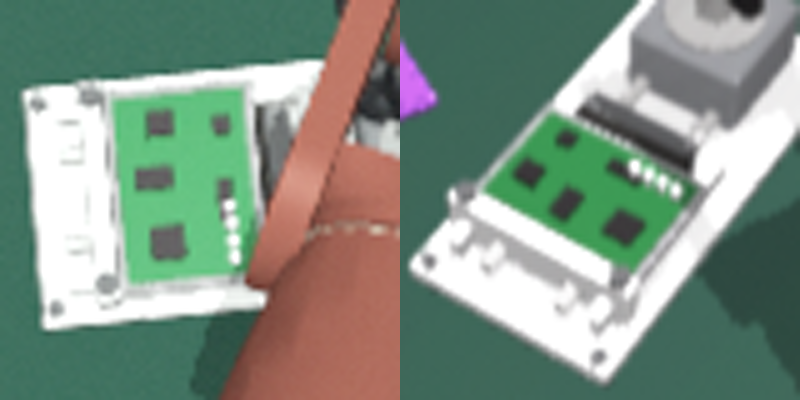

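Torque rose by about 0.15 N m over the last 0.3 rad, which is roughly 12–18 N. One small further step should confirm the slope.

```bash
python3 tq.py; python3 -m creep '[[255,0,0,0,-0.04],[255,0,0,0,-0.08],[255,0,0,0,-0.08]]'|tail -1; python3 tq.py;  python3 tq.py
```

```text
t 11.02 q6 -1.65 yaw 2.853 Mz [0.093 0.115 0.143 0.102 0.089] 0.108 F [-1.3  5.7 -4.8]
opening: 0.0194
t 11.52 q6 -1.73 yaw 2.932 Mz [0.212 0.22  0.18  0.216 0.21 ] 0.207 F [-1.7  5.9 -5. ]
t 11.77 q6 -1.73 yaw 2.932 Mz [0.178 0.24  0.206 0.205 0.237] 0.213 F [-2.2  6.3 -5.3]
```

```bash
cat > bd.py <<'E'
from h import *
# green board rectangle on the z=.036 plane, in the clamp frame, from each camera
ex=np.array([np.cos(.095),np.sin(.095)]);ey=np.array([-ex[1],ex[0]]);O=np.array([.546,-.129])
def run(im,cam,tag):
    g=im.astype(int);m=((g[:,:,1]>90)&(g[:,:,1]-g[:,:,0]>40)&(g[:,:,1]-g[:,:,2]>30)).astype(np.uint8)
    u,v=proj(cam,[list(O+ey*.125)+[.036]])[0].astype(int);mm=np.zeros_like(m);mm[v-35:v+35,u-35:u+35]=m[v-35:v+35,u-35:u+35]
    mm=cv2.morphologyEx(mm,cv2.MORPH_CLOSE,np.ones((7,7)))
    cs,_=cv2.findContours(mm,cv2.RETR_EXTERNAL,cv2.CHAIN_APPROX_NONE);c=max(cs,key=cv2.contourArea)[:,0]
    W=np.array([atz(cam,*p,.036)[:2] for p in c])-O;L=np.c_[W@ex,W@ey]*1000
    r=cv2.minAreaRect(L.astype(np.float32));print(tag,cam,'centre',np.round(r[0],1),'size',np.round(r[1],1),'ang',round(r[2],1))
    for nm,s,e in(('stop-edge',1,1),('jaw-edge',-1,1)):
        lo,hi=np.percentile(L[:,0],[12,88]);xs=np.linspace(lo,hi,16);y=[]
        for a,b in zip(xs[:-1],xs[1:]):
            k=(L[:,0]>=a)&(L[:,0]<b);y.append((L[k,1]*s).max()*s if k.any() else np.nan)
        y=np.array(y);x=(xs[:-1]+xs[1:])/2;k=~np.isnan(y);f=np.polyfit(x[k],y[k],1);print('  ',nm,'slope deg',np.degrees(np.arctan(f[0])).round(2),'y at mid',np.polyval(f,0).round(1))
for n in('j0','j2'):
    for k,c in enumerate(('top','side')):run(np.load(n+'.npy')[k],c,n)
for c in('top','side'):run(ctrl.get_image(c),c,'now')
E
python3 bd.py
```

```text
j0 top centre [  0.5 121. ] size [98.5 69.8] ang 0.5
   stop-edge slope deg 0.73 y at mid 155.0
   jaw-edge slope deg -9.18 y at mid 90.8
j0 side centre [  0.8 122.2] size [99.2 69.4] ang 0.4
   stop-edge slope deg 0.37 y at mid 156.2
   jaw-edge slope deg -0.85 y at mid 89.2
j2 top centre [  0.8 128.7] size [69.7 98.8] ang 89.7
   stop-edge slope deg -0.59 y at mid 162.7
   jaw-edge slope deg -2.86 y at mid 95.6
j2 side centre [  1.1 129.2] size [68.7 99.3] ang 89.7
   stop-edge slope deg 0.18 y at mid 162.7
   jaw-edge slope deg -1.13 y at mid 96.3
now top centre [  0.7 128.9] size [69.8 98.8] ang 89.5
   stop-edge slope deg -0.57 y at mid 162.7
   jaw-edge slope deg -2.86 y at mid 95.6
now side centre [  1.1 129.4] size [99.4 68.9] ang 0.1
   stop-edge slope deg 0.47 y at mid 162.8
   jaw-edge slope deg -0.9 y at mid 96.4
```

The board has stopped moving (centre y about 129 mm, so its edge is at about 169, where the stop can be) and is square within about 0.5°. Estimated squeeze is around 20 N. Letting go.

```bash
python3 -m creep '[[200,0,0,0,0],[150,0,0,0,0],[100,0,0,0,0],[50,0,0,0,0],[0,0,0,0,0],[0,0,0,0,0],[0,0,0,0,0],[0,0,0,0,0]]'; python3 -m creep '[[0,0,0,-15,0],[0,0,0,-30,0],[0,0,0,-50,0],[0,0,0,-70,0],[0,0,0,-90,0],[0,0,0,-120,0],[0,0,0,-150,0],[0,0,0,-150,0]]'; python3 bd.py|tail -6
python3 -m creep '[[0,-40,0,0,0],[0,-80,0,0,0],[0,-120,0,0,0],[0,-160,0,0,0],[0,-200,0,0,0],[0,-200,0,0,0]]'; python3 st.py
python3 - <<'E'
from h import *
t=ctrl.get_image('top');s=ctrl.get_image('side')
np.save('j3.npy',np.stack([t,s]))
f=lambda im,x,y,w,h,k:cv2.resize(im[y:y+h,x:x+w,::-1],None,fx=k,fy=k,interpolation=cv2.INTER_CUBIC)
cv2.imwrite('pics/c4.png',np.hstack([f(t,215,160,100,100,4),f(s,205,155,100,100,4)]))
E
```

```text
t: 12.53
tool_pos: [0.5463, -0.1313, 0.0861]
tool_rot: [-0.317, -3.125, 0.0]
contact_force: [-0.3, -0.3, 1.0]
opening: 0.0851
t: 13.2
tool_pos: [0.5496, -0.1324, 0.2443]
tool_rot: [0.316, 3.114, -0.005]
contact_force: [1.2, -0.9, 2.1]
opening: 0.0853
now top centre [  0.8 128.7] size [69.7 98.8] ang 89.7
   stop-edge slope deg -0.59 y at mid 162.7
   jaw-edge slope deg -4.09 y at mid 96.3
now side centre [  1.2 129.4] size [68.5 99.5] ang 89.7
   stop-edge slope deg 0.17 y at mid 162.8
   jaw-edge slope deg -2.36 y at mid 97.6
t: 13.8
tool_pos: [0.7457, -0.1721, 0.2275]
tool_rot: [-0.316, -3.118, -0.003]
contact_force: [-0.8, -0.1, -2.2]
opening: 0.0853
t 13.8 q6 -1.693 [ 0.7457 -0.1721  0.2275] yaw 2.94 open 0.0853 Ftool [ 0.8 -0.3  2.2] Mtool [-0.017  0.007 -0.043]
```

View pics/c4.png

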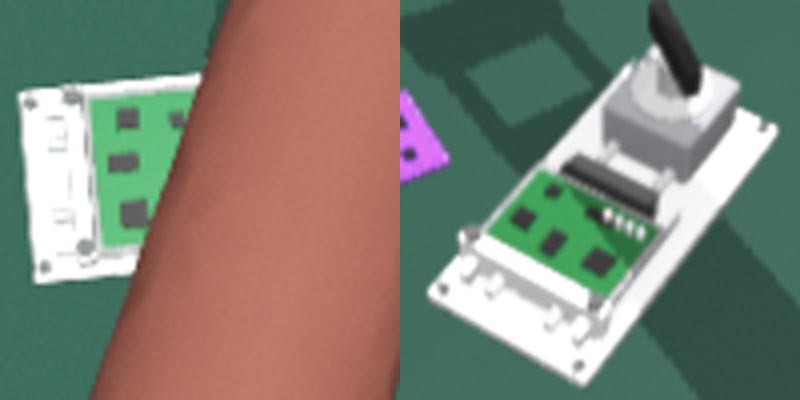

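The side view shows the pad up against the board's frame edge and the board against the stop bar, with the gripper clear. As a last check, I'll see whether the jaw stayed put on release and the bystanders are where they were.

```bash
python3 - <<'E'
from h import *
a,b,c=[np.load(f'j{i}.npy') for i in(0,2,3)]
ex=np.array([np.cos(.095),np.sin(.095)]);ey=np.array([-ex[1],ex[0]]);O=np.array([.546,-.13])
p=proj('side',[list(O+ey*y)+[.045] for y in(.068,.078)]);print('px per 10mm',p[1]-p[0])
def shift(A,B,rect):
    x,y,w,h=rect;t=cv2.cvtColor(A,cv2.COLOR_RGB2GRAY)[y:y+h,x:x+w];I=cv2.cvtColor(B,cv2.COLOR_RGB2GRAY)[y-8:y+h+8,x-8:x+w+8]
    t,I=[cv2.resize(q,None,fx=8,fy=8,interpolation=cv2.INTER_CUBIC) for q in(t,I)]
    r=cv2.matchTemplate(I,t,cv2.TM_CCOEFF_NORMED);_,v,_,l=cv2.minMaxLoc(r);return (np.array(l)/8-8).round(2),round(v,3)
jr=(244,192,28,18)
print('jaw j2->j3',shift(b[1],c[1],jr),'stop',shift(b[1],c[1],(222,212,35,25)))
for n,l in((1,'side'),(0,'top')):
    d=np.abs(a[n].astype(int)-c[n]).max(2)
for n in('reel','driver','parts_tray'):
    for k,cam in((1,'side'),):
        r=[int(z) for z in ctrl.boxes_of(cam,n)[0]['rect']];print(n,r,shift(a[1],c[1],r))
E
python3 bd.py | tail -3
```

```text
px per 10mm [-1.90606527  2.28013163]
jaw j2->j3 (array([ 0.12, -0.12]), 0.956) stop (array([0., 0.]), 0.997)
reel [182, 314, 19, 23] (array([0., 0.]), 0.995)
driver [310, 132, 14, 38] (array([0., 0.]), 0.998)
parts_tray [118, 266, 57, 47] (array([0., 0.]), 1.0)
now side centre [  1.3 129.8] size [68.1 99.5] ang 89.8
   stop-edge slope deg 0.36 y at mid 163.0
   jaw-edge slope deg -0.83 y at mid 97.0
```

```bash
python3 -c "
from station import ctrl
print(ctrl.finish_job())"
```

```text
the job is handed in; nothing more can be done
None
```

The board is clamped between pad and stop, and I handed the job in at about 14 s of the 67 s allowed, with no verdict reported. I gripped only the handle bar.

- **Finding the gripping way:** turning clockwise 1.0 rad left the jaw still, at about 0.08 N m. Turning anticlockwise moved it, so anticlockwise is the driving way.
- **Clamping:** I drove it 2.8 rad anticlockwise in steps. The board slid about 7.5 mm, then stopped moving while the torque rose to about 0.21 N m. I read that as roughly 20 N of squeeze, then let go and moved clear.

**Last checks**
- **Board:** its centre is at y of about 129 mm, and its fitted outline is within about 0.5° of square.
- **Jaw:** it sits about 0.5 mm further back than at its second-to-last driving step. That fits the squeeze easing to what the jaw's drag holds, about 12 N.
- **Bystanders:** the reel, screwdriver and tray had not moved.

**Doubtful or in disagreement**
- **Torque slope:** the last step raised the torque about three times as much as the pad spring explains, probably because of jaw drag. The squeeze figure is therefore an estimate; my bounds on it run up to about 30 N.
- **Finger opening:** it read 19 mm on the 14 mm bar, and I did not find out why. The grip held all the same.
- **Jaw-side edge:** the single-edge line fit on the jaw side of the board was unreliable. The arm hid that edge from the top camera, so I relied on the whole-board fit instead.

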